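# Pour the press nuts from the pail into the parts bowl

### The job

Lift the small steel pail of nuts out of the narrow plywood caddy by its red top bar, stand it on the round green mat and let go. Then take it by its black side handle and pour all eight nuts into the blue bowl from low over it (no more than a hand's breadth above the rim). Stand the empty pail back upright on the green mat, and leave the bowl and the tape, ink jar and squeegee where they are.

Things in the scene. Friction and masses are not known exactly. Their poses are not given: they have to be found in the camera images.
- caddy: Fixed narrow plywood box, open on top, 200 mm long (its x) x 114 mm wide (its y) x 65 mm high, walls and floor 5 mm thick, heavy; the pail starts inside it, near its +x end. Origin: centre of its underside, on the table.
- mat: Fixed round green mat, 180 mm across, 4 mm thick, flat on the table. Origin: centre of its underside, on the table.
- bowl: Loose blue plastic parts bowl, round, 50 mm high, 160 mm across at the rim and 120 mm at the foot, wall 4 mm, floor 5 mm thick, 0.4 kg. Origin: centre of its underside.
- pail: Small steel pail, round, 75 mm high to the rim, 86 mm across at the rim, 64 mm at the foot, wall 3.5 mm, floor 5 mm, z along its axis; with handle and hoop about 0.24 kg (up to a third more or less), plus the nuts. Side handle points along its -x, so +x is the lip opposite the handle. Origin: centre of its underside. It starts upright in the caddy on the caddy's floor (underside 5 mm above the table), handle along the caddy.
- pail_hoop: The pail's fixed red top bar, rigid with the pail: a level bar along the pail's y across the mouth, 10 mm thick (pail x) x 10 mm high x 91 mm long, on two posts at its ends. Origin: centre of the bar, 122 mm above the pail's underside, on its axis. 42 mm of free space below the bar down to the rim.
- pail_handle: The pail's black side handle, rigid with the pail: a level bar along the pail's x, 90 mm long x 14 mm wide (pail y) x 16 mm high. Origin: centre of the bar, 86 mm from the pail's axis on the -x side, 50 mm above its underside; its end is 131 mm from the axis. In the caddy it lies between the long walls, its top just below theirs.
- tape: Loose bystander: white roll of tape lying flat, 100 mm across, 48 mm high. Origin: centre of its underside.
- ink: Loose bystander: closed ink jar with black cap and red label, 64 mm across, 100 mm high. Origin: centre of its underside.
- squeegee: Loose bystander: wooden squeegee standing blade up, 200 mm long along its y, 50 mm deep, 100 mm high. Origin: centre of its underside.
- nut0_mid (a point): Centre of loose brass hex nut 0 of eight alike: 19 mm across the flats, 10 mm thick, 17 g, oiled (slides down a slope of about 20 degrees or more). All start inside the pail in two layers.
- nut1_mid (a point): Centre of loose brass hex nut 1 of eight alike: 19 mm across the flats, 10 mm thick, 17 g, oiled (slides down a slope of about 20 degrees or more). All start inside the pail in two layers.
- nut2_mid (a point): Centre of loose brass hex nut 2 of eight alike: 19 mm across the flats, 10 mm thick, 17 g, oiled (slides down a slope of about 20 degrees or more). All start inside the pail in two layers.
- nut3_mid (a point): Centre of loose brass hex nut 3 of eight alike: 19 mm across the flats, 10 mm thick, 17 g, oiled (slides down a slope of about 20 degrees or more). All start inside the pail in two layers.
- nut4_mid (a point): Centre of loose brass hex nut 4 of eight alike: 19 mm across the flats, 10 mm thick, 17 g, oiled (slides down a slope of about 20 degrees or more). All start inside the pail in two layers.
- nut5_mid (a point): Centre of loose brass hex nut 5 of eight alike: 19 mm across the flats, 10 mm thick, 17 g, oiled (slides down a slope of about 20 degrees or more). All start inside the pail in two layers.
- nut6_mid (a point): Centre of loose brass hex nut 6 of eight alike: 19 mm across the flats, 10 mm thick, 17 g, oiled (slides down a slope of about 20 degrees or more). All start inside the pail in two layers.
- nut7_mid (a point): Centre of loose brass hex nut 7 of eight alike: 19 mm across the flats, 10 mm thick, 17 g, oiled (slides down a slope of about 20 degrees or more). All start inside the pail in two layers.
Not all that is in view belongs to the job. What is meant by the bowl is not white, and is the larger of those in its own colour.

How it is judged:
By the outcome, as a careful person would: the job done as asked, in the order asked, and still so for the second after the job is handed in, with the robot touching nothing.
It also fails if it takes over 64 s, if anything falls off the work surface, if the arm or the gripper's body presses on something with over 40 N, if the wrist force passes 120 N, or if a joint passes its speed limit or range.

### The arm

A 6-joint arm with a two-finger parallel gripper is mounted at the origin on the work surface. World frame = base frame: x ahead of the robot, y to its left, z up, the work surface at z = 0. Lengths are in m, angles in degrees, forces in N, time in s.
With the tool pointing down it reaches from about 0.375 to 0.75 m from the base axis. Payload 9 kg.
Tool frame: the origin (TCP) lies where the fingers leave the gripper's body, on its centre line; the fingertips stand 73 mm ahead of it and the grasp point (between the pads) lies 54 mm ahead of it (robot.tip_reach is the distance from the TCP to the fingertips, in m); z points along the fingers, y is the direction in which the jaws open and shut (so a half turn about z gives the same grasp; the last joint's range is limited). The gripper opens to 85 mm and grips with 20 to 120 N. Pads are 22 mm wide; open, the fingers measure 114 mm over their backs; the gripper's body (76 mm by 85 mm) begins 54 mm behind the grasp point. The pads swing forward as they close: fully open they stand 13 mm farther back than shut.
Start: joints at [51.526, 5.964, 5.575, 89.605, 0, 77.527], TCP at [0.263, 0.539, 0.304] pointing down, gripper open.
Joint ranges: [-171.21, 171.21], [-48.23, 106.86], [-62.78, 66.21], [-105.2, 120.99], [-86.42, 89.51], [-180, 180]. Speed limits (degrees/s): [127.2, 127.2, 147.25, 180, 180, 180].

### API

Orientations are given as [roll, pitch, yaw] about the fixed x, y, z axes, in that order (R = Rz(yaw) Ry(pitch) Rx(roll)).
In Python, from plant import robot gives the robot as it stands. Calls block until the motion is done:
- robot.move_pose(position, orientation): joint-space move of the TCP to a pose.
- robot.line_to(position, vel=0.15, rotation=None, guard=None): straight line of the TCP; rotation=None keeps the orientation; vel is the mean speed in m/s. With guard (N) it stops when the force on the tool has changed by that much, and returns True; else False.
- robot.goto_joints(angles): joint-space move.
- robot.set_gripper(opening): finger opening in m; the grip force is fixed at half the most; returns when the fingers have stopped.
- robot.pause(seconds).
- robot.ik(position, orientation): joint angles nearest the present ones, or None.
- robot.observe(): the state.
- robot.grab_frame(name): name is "side" or "top" or "wrist"; returns the picture (384x512x3 uint8, blue, green, red); there is no depth.
- robot.get_calibration(name): a dict with "vertical_fov" (degrees; the focal length in pixels is half the picture's height over the tangent of half this angle, whatever the lens; pixels are square), "cx", "cy" (the principal point, pixels), "k1" (the pictures are not rectified: a ray, as slopes to the right and down, at radius r is drawn at 1 + k1 r^2 times it, then the intrinsics apply), "rvec" (rotation vector, rad) and "tvec" (3), from world to camera coordinates, as OpenCV has them. Camera axes: x right, y down, z forward; pixel columns grow to the right and rows downward; lengths in m; the calibration is good to about 2 mm. A picture is of the moment at which its call begins: read the wrist's pose just before it. get_calibration takes no time and is no camera call; for the wrist camera it gives the pose at the moment of the call.
A pose or a line that the arm cannot do raises robot.IKError and nothing moves.
- robot.job_done(): hands the job in, once; it reports no verdict.
The state is a dict: "time": time; "q": joint angles; "qvel": joint speeds; "joint_torque": joint torques, N m; "tool_pos": TCP position; "tcp_rot": TCP orientation; "ft_force": force on the tool from outside, world axes, zero at the start; "torque": the same for the moment, N m; "gripper_width": finger opening in m.
Only numpy, scipy, OpenCV 4.12 (cv2) and the standard library are available. Lean on these libraries where they do the work, as an engineer would, in place of code of your own. Each camera call takes 0.05 s, during which the arm holds its last target.

## Working session

There is one attempt and no reset: what is moved stays moved. The work goes in short steps, each a Python script; the robot and the scene stay as the last script left them, time stands still between calls to the robot, and variables do not carry over. Pictures are saved under pics/ and viewed, and the job is handed in when it is done.

```bash
mkdir -p pics; ls
python3 - <<'E'
from plant import robot
import cv2
for n in ("side","top","wrist"):
    c=robot.get_calibration(n); print(n,c)
    cv2.imwrite(f"pics/{n}0.png",robot.grab_frame(n))
print(robot.observe(), robot.tip_reach)
E
```

```text
pics
side {'vertical_fov': 57.717479154951256, 'cx': 258.1011119787447, 'cy': 197.3608855119788, 'k1': -0.10535653224992882, 'rvec': array([ 0.4024056 , -2.60775328,  1.42288058]), 'tvec': array([0.53658429, 0.20362579, 0.68948761])}
top {'vertical_fov': 51.35954346479069, 'cx': 255.34744861284307, 'cy': 187.9821776430863, 'k1': -0.09175057372017272, 'rvec': array([ 2.01265344, -2.18012117,  0.25176585]), 'tvec': array([0.02682826, 0.58071518, 0.79472614])}
wrist {'vertical_fov': 62.44692835589624, 'cx': 251.9366277924653, 'cy': 189.76798240757873, 'k1': 0.024251884517508638, 'rvec': array([-2.42104549, -1.51410224, -0.24774424]), 'tvec': array([-0.59863904, -0.04040917,  0.38099945])}
{'time': 0.15, 'q': array([5.15255024e+01, 5.99072993e+00, 5.53745656e+00, 8.96039417e+01,
       5.50750524e-04, 7.75256844e+01]), 'qvel': array([ 0.01412985,  0.01816256,  0.12606107, -0.03802353, -0.04345423,
       -0.0537393 ]), 'joint_torque': array([ 4.99000147e-03, -5.57354486e+01,  5.04007602e+01,  1.25076366e-02,
       -2.75016273e-04,  1.52608038e-05]), 'tool_pos': array([0.2629114 , 0.53913509, 0.30330277]), 'tcp_rot': array([-1.79944255e+02, -1.28963094e-02,  1.53999811e+02]), 'ft_force': array([ 0.58001831, -0.34253018,  0.48178109]), 'torque': array([ 0.00195082,  0.02977331, -0.01970752]), 'gripper_width': 0.08557125794469594} 0.0726
```

View pics/side0.png

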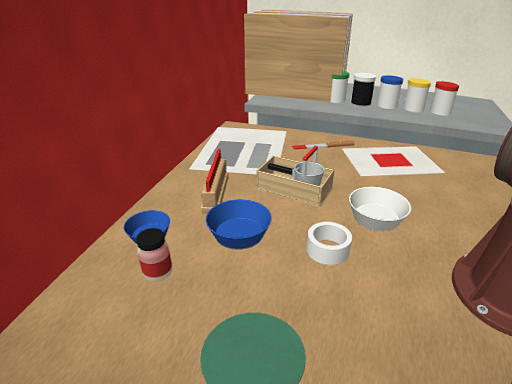

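View pics/top0.png

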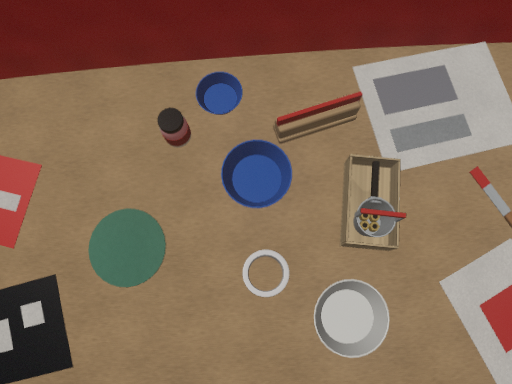

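View pics/wrist0.png

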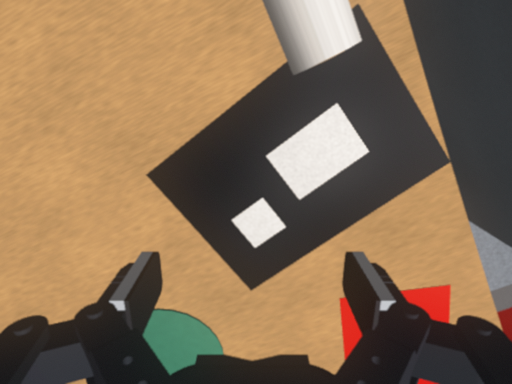

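Top picture: the blue bowls are at (257,175), which is large, and (220,94), which is small. The white bowl is at (352,318). The larger blue one fits the description, and I'll confirm it in an enlarged crop. The pail is in the caddy at about (375,217), with its handle up the image at (375,180). The mat is at (127,247), tape (266,273), ink (173,125) and squeegee (318,118).

```bash
cat > h.py <<'E'
import numpy as np, cv2
from plant import robot
def K(c):
    f=192/np.tan(np.radians(c["vertical_fov"]/2)); return np.array([[f,0,c["cx"]],[0,f,c["cy"]],[0,0,1.]])
def D(c): return np.array([c["k1"],0,0,0,0.])
def back(c,px,z):
    px=np.array(px,float).reshape(-1,1,2)
    n=cv2.undistortPoints(px,K(c),D(c)).reshape(-1,2)
    R=cv2.Rodrigues(c["rvec"])[0]; o=-R.T@c["tvec"]
    d=np.c_[n,np.ones(len(n))]@R
    return o+d*((z-o[2])/d[:,2])[:,None]
def proj(c,P): return cv2.projectPoints(np.array(P,float).reshape(-1,3),c["rvec"],c["tvec"],K(c),D(c))[0].reshape(-1,2)
def circ(x,y,z,r,n=60):
    a=np.linspace(0,2*np.pi,n); return np.c_[x+r*np.cos(a),y+r*np.sin(a),0*a+z]
E
python3 - <<'E'
from h import *
c=robot.get_calibration("top"); s=robot.get_calibration("side")
im=cv2.imread("pics/top0.png"); si=cv2.imread("pics/side0.png")
cv2.imwrite("pics/crop_a.png",cv2.resize(im[140:260,330:420],None,fx=5,fy=5,interpolation=cv2.INTER_CUBIC))
cv2.imwrite("pics/crop_b.png",cv2.resize(im[60:220,150:310],None,fx=3.6,fy=3.6,interpolation=cv2.INTER_CUBIC))
cv2.imwrite("pics/crop_c.png",cv2.resize(si[130:260,110:350],None,fx=3.3,fy=3.3,interpolation=cv2.INTER_CUBIC))
hsv=cv2.cvtColor(im,cv2.COLOR_BGR2HSV)
def fit(pts,z):
    P=back(c,pts,z)[:,:2]; A=np.c_[2*P,np.ones(len(P))]; x=np.linalg.lstsq(A,(P**2).sum(1),rcond=None)[0]
    return x[:2],np.sqrt(x[2]+x[0]**2+x[1]**2)
def mask(m,seed):
    n,l=cv2.connectedComponents(m); k=(l==l[seed[1],seed[0]]).astype(np.uint8)
    ct=max(cv2.findContours(k,0,1)[0],key=len); return cv2.convexHull(ct).reshape(-1,2)
g=mask(cv2.inRange(hsv,(60,60,30),(95,255,200)),(127,247)); print("mat",fit(g,.004))
b=cv2.inRange(hsv,(105,120,40),(130,255,255))
print("bowl",fit(mask(b,(257,180)),.05)); print("small",fit(mask(b,(220,98)),.05))
R=cv2.Rodrigues(c["rvec"])[0]; print("topcam at",-R.T@c["tvec"])
E
```

```text
mat (array([0.48286641, 0.28384367]), np.float64(0.0883134490784711))
bowl (array([ 0.62026698, -0.02439343]), np.float64(0.07779927858602992))
small (array([0.82433515, 0.0477604 ]), np.float64(0.053927992025937836))
topcam at [ 0.37987419 -0.00857447  0.90838406]
```

View pics/crop_a.png

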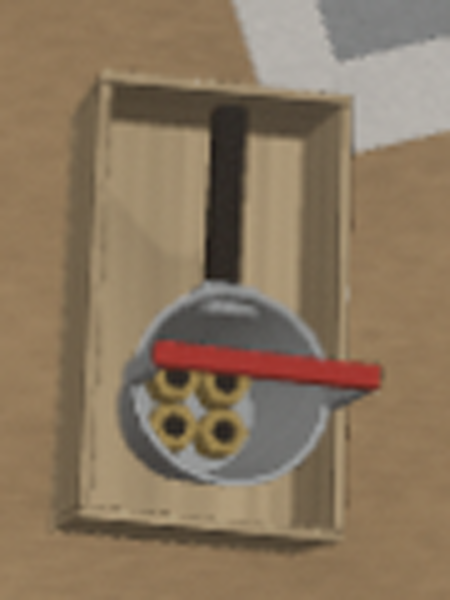

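View pics/crop_b.png

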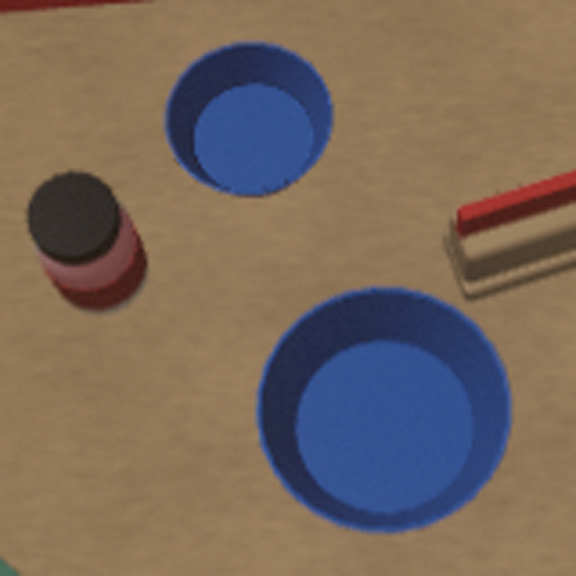

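View pics/crop_c.png

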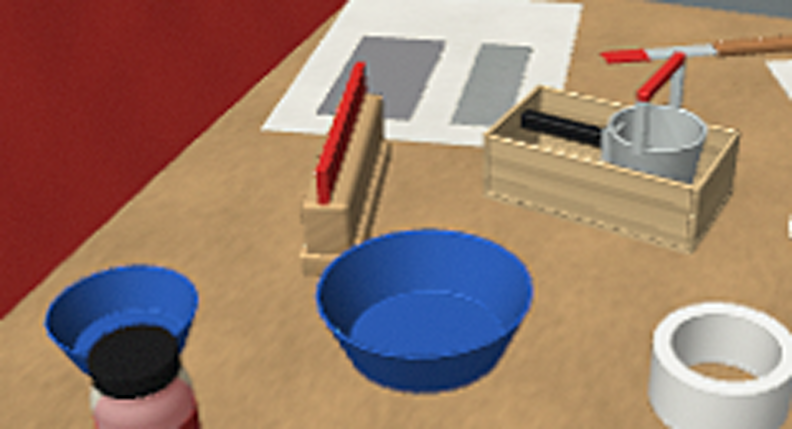

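The crop confirms the large blue bowl: fitted rim radius 78 mm against 80 given, versus 54 mm for the small one. Next I locate the pail, bar, handle and caddy.

Run:
```python
from h import *
c=robot.get_calibration("top")
def f(p,z): return back(c,[[330+(u+.5)/5-.5,140+(v+.5)/5-.5] for u,v in p],z)
b=f([(153,352),(381,377)],.130); print("bar",b,np.linalg.norm(b[0]-b[1]),b.mean(0))
d=b[0]-b[1];print("bar yaw",np.degrees(np.arctan2(d[1],d[0])))
h=f([(231,107),(222,270)],.063); print("handle",h)
print("rimLR/TB",f([(134,383),(326,383),(235,283),(235,483)],.08))
print("caddy top corners",f([(103,73),(351,97),(338,540),(62,520)],.065))
im=cv2.imread("pics/top0.png")
def t(px,z): return back(c,px,z).round(3)
print("tape",t([(266,273)],.048),"ink cap",t([(170.5,120)],.1),"squeegee top",t([(278,120),(361,97)],.1), "white bowl", t([(352,318)],.05))
```

```text
bar [[ 0.50466949 -0.22303838  0.13      ]
 [ 0.48690952 -0.3136186   0.13      ]] 0.09230489475735841 [ 0.4957895  -0.26832849  0.13      ]
bar yaw 78.90679605559403
handle [[ 0.62243246 -0.29218008  0.063     ]
 [ 0.54895044 -0.27694438  0.063     ]]
rimLR/TB [[ 0.5001881  -0.22692018  0.08      ]
 [ 0.49325963 -0.3090177   0.08      ]
 [ 0.5394459  -0.27633006  0.08      ]
 [ 0.45460991 -0.26382644  0.08      ]]
caddy top corners [[ 0.64203164 -0.23631234  0.065     ]
 [ 0.62231886 -0.34665501  0.065     ]
 [ 0.4280429  -0.30927595  0.065     ]
 [ 0.4467708  -0.1924734   0.065     ]]
tape [[ 0.4   -0.028  0.048]] ink cap [[0.741 0.154 0.1  ]] squeegee top [[ 0.721 -0.08   0.1  ]
 [ 0.762 -0.27   0.1  ]] white bowl [[ 0.292 -0.198  0.05 ]]
```

Measured in the top image, the pail axis is at about (0.496,-0.268) and the handle direction at about -11.3°. The bar length came out at 92 mm against 91 given, and the handle end at 131 mm, so these agree. My plan is to pour by taking the handle with a near-horizontal tool in the tangential plane and swinging the wrist. I'll check that with IK, and also what the tall pale object in the wrist view is.

```bash
cat >> h.py <<'E'
from scipy.spatial.transform import Rotation as Ro
def rpy(z,y):
    z=np.array(z,float);z/=np.linalg.norm(z);y=np.array(y,float);y-=z*(y@z);y/=np.linalg.norm(y)
    return Ro.from_matrix(np.c_[np.cross(y,z),y,z]).as_euler("xyz",degrees=True)
def u(a): return np.array([np.cos(np.radians(a)),np.sin(np.radians(a)),0])
Z=np.array([0,0,1.])
def handle_pose(P,hyaw,theta,g=.085,dip=25,G=.054,flip=1):
    """TCP pose holding the handle at g from axis. P: pail origin, hyaw: heading of handle, theta: pour tilt, lip down."""
    h=u(hyaw); ax=np.cross(h,Z)           # rotation about ax
    # lip (-h) goes down: -h -> -Z
    R0=Ro.from_rotvec(np.cross(-h,-Z)*np.radians(theta))
    td=-h*np.cos(np.radians(dip))-Z*np.sin(np.radians(dip))
    gp=h*g+Z*.05
    z=R0.apply(td); y=R0.apply(ax)*flip
    return np.array(P)+R0.apply(gp)-G*z, rpy(z,y)
def P_for_lip(L,hyaw,theta):
    h=u(hyaw); R0=Ro.from_rotvec(np.cross(-h,-Z)*np.radians(theta))
    return np.array(L)-R0.apply(-h*.043+Z*.075)
E
python3 - <<'E'
from h import *
def show(n,p,o):
    q=robot.ik(p,o); print(n,np.round(p,3),np.round(o,0),None if q is None else np.round(q,0))
P0=[.496,-.268,.005]
for yw in (-11.3,168.7):
    show("bar",[.496,-.268,.127+.054],rpy(-Z,u(yw)))
M=[.483,.284,.004]
for hy in (100,110,120,130,-60,-50):
  print("h",hy)
  for yw in (hy,hy+180): show(" place",[M[0],M[1],.18],rpy(-Z,u(yw)))
  for fl in (1,-1):
   for dip in (20,30):
    p,o=handle_pose(M,hy,0,dip=dip,flip=fl); show(f" grasp dip{dip} fl{fl}",p,o)
for hy in (60,75,90,105,-90,-75):
  print("pour h",hy)
  for fl in (1,-1):
   for th in (0,60,125):
    P=P_for_lip([.62,-.024,.09],hy,th); p,o=handle_pose(P,hy,th,flip=fl); show(f" th{th} fl{fl}",p,o)
E
```

```text
bar [ 0.496 -0.268  0.181] [180.   0.  79.] [-42.   0. -13.  77.   0.  60.]
bar [ 0.496 -0.268  0.181] [-180.    0. -101.] [ -42.    0.  -13.   77.    0. -120.]
h 100
 place [0.483 0.284 0.18 ] [-180.    0. -170.] [ 17.  -0. -14.  77.   0.   7.]
 place [0.483 0.284 0.18 ] [180.   0.  10.] [  17.   -0.  -14.   77.    0. -173.]
 grasp dip20 fl1 [0.459 0.418 0.072] [180.  70. 100.] None
 grasp dip30 fl1 [0.46  0.414 0.081] [180.  60. 100.] [ 45.  63.  42. 114. -45. 145.]
 grasp dip20 fl-1 [0.459 0.418 0.072] [180. -70. -80.] None
 grasp dip30 fl-1 [0.46  0.414 0.081] [-180.  -60.  -80.] [ 45.  63.  42. 114. -45. -35.]
h 110
 place [0.483 0.284 0.18 ] [-180.    0. -160.] [ 17.  -0. -14.  77.   0.  -3.]
 place [0.483 0.284 0.18 ] [180.   0.  20.] [ 17.  -0. -14.  77.   0. 177.]
 grasp dip20 fl1 [0.437 0.412 0.072] [180.  70. 110.] [ 49.  64.  37. 116. -55. 148.]
 grasp dip30 fl1 [0.438 0.408 0.081] [180.  60. 110.] [ 48.  51.  25. 102. -50. 136.]
 grasp dip20 fl-1 [0.437 0.412 0.072] [180. -70. -70.] [ 49.  64.  37. 116. -55. -32.]
 grasp dip30 fl-1 [0.438 0.408 0.081] [180. -60. -70.] [ 
[... 4033 characters left out ...]
1.  15.  96. -58. -65.]
 th0 fl-1 [ 0.62  -0.201  0.088] [180. -65.  90.] None
 th60 fl-1 [ 0.62  -0.114  0.242] [180.  -5.  90.] [-24.  13.   6.  86.   5.  66.]
 th125 fl-1 [0.62  0.076 0.236] [-180.   60.   90.] [ 13.  31.  15.  96. -58. 115.]
pour h -75
 th0 fl1 [ 0.666 -0.195  0.088] [180.  65. -75.] None
 th60 fl1 [ 0.643 -0.111  0.242] [180.   5. -75.] [ -23.   18.   13.   88.    4. -128.]
 th125 fl1 [0.594 0.072 0.236] [180. -60. -75.] [ 14.   8. -11.  68. -60. -93.]
 th0 fl-1 [ 0.666 -0.195  0.088] [180. -65. 105.] None
 th60 fl-1 [ 0.643 -0.111  0.242] [180.  -5. 105.] [-23.  18.  13.  88.   4.  52.]
 th125 fl-1 [0.594 0.072 0.236] [-180.   60.  105.] [ 14.   8. -11.  68. -60.  87.]
```

Run:
```python
from h import *
w=robot.get_calibration("wrist")
print("cyl low edge at table", back(w,[(293,75),(360,42),(327,65)],0), back(w,[(293,75),(360,42),(270,0)],.1))
R=cv2.Rodrigues(w["rvec"])[0]; print(-R.T@w["tvec"])
c=robot.get_calibration("top"); s=robot.get_calibration("side")
print(proj(c,back(w,[(327,65)],0)),proj(s,back(w,[(327,65)],0)))
```

```text
cyl low edge at table [[0.199825   0.61916895 0.        ]
 [0.20111919 0.69647814 0.        ]
 [0.20680498 0.65662488 0.        ]] [[0.19644648 0.60731564 0.1       ]
 [0.19739449 0.6639458  0.1       ]
 [0.14039197 0.61273227 0.1       ]]
[0.18719429 0.57485498 0.3738531 ]
[[-28.42471362 378.15895851]] [[341.82375916 496.86242964]]
```

```bash
cat > fk.py <<'E'
from h import *
from scipy.optimize import least_squares
def chain(p,q):
    h1,r1,l2,a2,l3,a3,d,e,L=p; q=np.radians(q)
    er=np.array([np.cos(q[0]),np.sin(q[0]),0]); en=np.array([-np.sin(q[0]),np.cos(q[0]),0])
    f=lambda a: er*np.cos(a)-Z*np.sin(a)   # pitch a downwards
    S=er*r1+Z*h1; E=S+l2*f(q[1]-np.pi/2+a2); A=E+l3*f(q[1]-q[2]+a3)
    A2=A+e*f(q[1]-q[2]+q[3]); W=A2+d*en
    t0=f(q[1]-q[2]+q[3]); t=np.cos(q[4])*t0+sg*np.sin(q[4])*en
    return S,E,A,W,W+L*t,t
sg=1
if __name__=="__main__":
    rng=np.random.default_rng(0); D=[]
    while len(D)<40:
        z=np.array([rng.uniform(-.7,.7),rng.uniform(-.7,.7),-1.]); P=[rng.uniform(.4,.6),rng.uniform(-.3,.4),rng.uniform(.1,.4)]
        q=robot.ik(P,rpy(z,u(rng.uniform(0,180))))
        if q is not None: D.append((q,P,z/np.linalg.norm(z)))
    best=None
    for sg in (1,-1):
        r=least_squares(lambda p:np.concatenate([np.r_[chain(p,q)[4]-P,.2*(chain(p,q)[5]-z)] for q,P,z in D]),[.3,0,.4,0,.4,0,.13,0,.2])
        print(sg,r.cost,r.x.round(3))
        if best is None or r.cost<best[0]: best=(r.cost,sg,r.x)
    np.save("fk.npy",np.r_[best[1],best[2]])
E
python3 fk.py
```

```text
1 1.6807129665372278e-29 [ 0.296 -0.     0.337 -0.     0.552 -0.082  0.13   0.139  0.231]
-1 0.3567933744562681 [ 0.299  0.016  0.331  0.033  0.527 -0.084  0.13   0.562 -0.22 ]
```

```bash
cat > scan.py <<'E'
import fk; from fk import *
v=np.load("fk.npy"); fk.sg=v[0]; v=v[1:]
M=[.483,.284,.004]
def show(n,p,o):
    q=robot.ik(p,o)
    if q is None: print(n,None); return
    S,E,A,W,T,t=chain(v,q); A2=W-v[6]*u(q[0]+90)
    print(n,np.round(q),"E",E.round(2),"A",A.round(2),"A2",A2.round(2),"W",W.round(3),"T",T.round(3))
for hy in (120,130,140,150):
  for dip in (25,32,40):
    show(f"grasp {hy} {dip}",*handle_pose(M,hy,0,dip=dip,flip=-1))
for hy in (60,75,85):
 for dip in (25,32,40):
  for th in (45,90,115,130):
    show(f"pour {hy} {dip} {th}",*handle_pose(P_for_lip([.62,-.024,.09],hy,th),hy,th,dip=dip,flip=-1))
E
python3 scan.py
```

```text
grasp 120 25 [ 50.  45.  13.  95. -58. -49.] E [0.15 0.18 0.54] A [0.46 0.56 0.29] A2 [0.41 0.5  0.17] W [0.311 0.581 0.174] T [0.416 0.4   0.077]
grasp 120 32 [ 49.  37.   7.  87. -53. -57.] E [0.13 0.15 0.57] A [0.46 0.53 0.33] A2 [0.42 0.48 0.2 ] W [0.32  0.567 0.205] T [0.418 0.397 0.083]
grasp 120 40 [ 47.  29.   1.  81. -47. -64.] E [0.11 0.12 0.59] A [0.46 0.49 0.37] A2 [0.43 0.46 0.24] W [0.331 0.546 0.237] T [0.42  0.393 0.089]
grasp 130 25 [ 52.  31.  -4.  78. -62. -63.] E [0.11 0.14 0.58] A [0.4  0.51 0.3 ] A2 [0.36 0.47 0.17] W [0.263 0.547 0.174] T [0.397 0.387 0.077]
grasp 130 32 [ 50.  24.  -9.  73. -57. -71.] E [0.09 0.11 0.6 ] A [0.4  0.48 0.34] A2 [0.37 0.45 0.2 ] W [0.273 0.534 0.205] T [0.399 0.384 0.083]
grasp 130 40 [ 48.  18. -13.  69. -49. -77.] E [0.07 0.08 0.62] A [0.4  0.45 0.37] A2 [0.38 0.43 0.24] W [0.288 0.516 0.237] T [0.402 0.381 0.089]
grasp 140 25 [ 53.  16. -23.  57. -65. -83.] E [0.06 0.07 0.62] A [0.33 0.44 0.31] A2 [0.32 0.43 0.17] W [0.22  0.504 0.174] T [0.38  0.37  0.077]
grasp 140 32 [ 51.  10. -25.  56. -58. -88.] E [0.04 0.05 0.63] A [0.34
[... 5015 characters left out ...]
6.    8.   95.   30. -114.] E [ 0.08 -0.04  0.62] A [ 0.58 -0.28  0.59] A2 [ 0.55 -0.27  0.46] W [ 0.609 -0.149  0.459] T [ 0.62  -0.028  0.264]
pour 85 32 115 [ -37.   35.   21.  115.   45. -139.] E [ 0.16 -0.12  0.57] A [ 0.59 -0.45  0.48] A2 [ 0.52 -0.4   0.37] W [ 0.596 -0.293  0.372] T [ 0.613 -0.1    0.246]
pour 85 32 130 None
pour 85 40 45 [ -2.  13.   4.  81.  -5. -87.] E [ 0.08 -0.    0.62] A [ 0.63 -0.02  0.59] A2 [ 0.63 -0.02  0.45] W [0.632 0.108 0.446] T [0.63  0.088 0.217]
pour 85 40 90 [ -28.   20.   10.   99.   36. -120.] E [ 0.1  -0.05  0.61] A [ 0.58 -0.32  0.57] A2 [ 0.54 -0.3   0.44] W [ 0.606 -0.181  0.436] T [ 0.619 -0.034  0.259]
pour 85 40 115 None
pour 85 40 130 None
```

Kinematics plan:
- **Mat:** stand the pail with the handle heading 118°, and take it with the tool dipped 32°.
- **Bowl:** pour with the handle heading about 68°. All of it is within joint ranges.

First, the bar grasp.

Run:
```python
from h import *
o=rpy(-Z,u(-11.3))
t0=robot.observe()["time"]
robot.move_pose([.4965,-.2675,.26],o); print("t",robot.observe()["time"])
cv2.imwrite("pics/w1.png",robot.grab_frame("wrist"))
robot.line_to([.4965,-.2675,.181],vel=.12,guard=8) and print("guard!")
s=robot.set_gripper(0.0); ob=robot.observe(); print(ob["time"],ob["gripper_width"],ob["ft_force"],ob["tool_pos"])
cv2.imwrite("pics/s1.png",robot.grab_frame("side"))
```

```text
t 3.1
4.6417 0.008973958891014997 [-2.25470521  0.72535327  3.27158464] [ 0.49645248 -0.26753946  0.18122982]
```

View pics/w1.png

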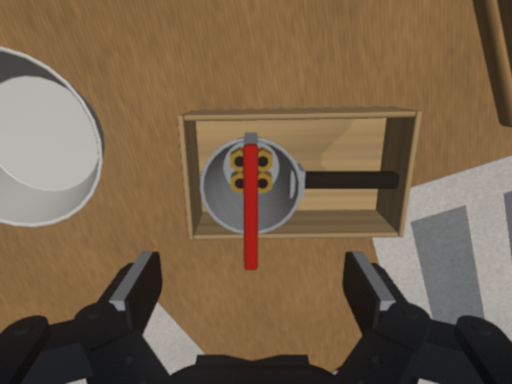

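View pics/s1.png

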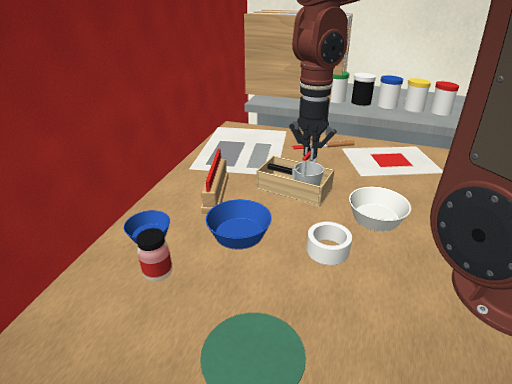

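The wrist view (bar at (251,205), vertical and centred between the fingers) showed good alignment. The gripper closed to 9 mm on the 10 mm bar, and the side view shows it at the bar (308,155). Now lifting.

Run:
```python
from h import *
print(robot.line_to([.4965,-.2675,.33],vel=.12,guard=25))
ob=robot.observe(); print(ob["time"],ob["gripper_width"],ob["ft_force"],ob["torque"])
cv2.imwrite("pics/s2.png",robot.grab_frame("side"))
```

```text
False
6.0833 0.00884071182943165 [ 0.152064    0.26082422 -3.85495808] [ 9.17946336e-05  4.53159045e-02 -3.29248314e-02]
```

View pics/s2.png

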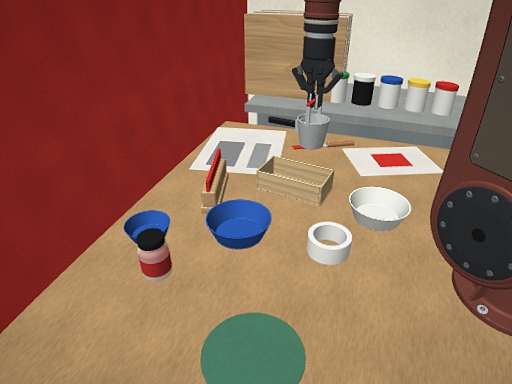

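The pail hangs clear and level at (312,130), about 4 N below the baseline. Next I stand it on the mat with the handle at 118°.

Run:
```python
from h import *
o=rpy(-Z,u(118)); 
print(robot.ik([.483,.284,.33],o))
robot.move_pose([.483,.284,.30],o); print(robot.observe()["time"])
robot.line_to([.483,.284,.190],vel=.12)
g=robot.line_to([.483,.284,.175],vel=.03,guard=4); ob=robot.observe(); print(g,ob["time"],ob["tool_pos"],ob["ft_force"])
robot.set_gripper(.085); robot.line_to([.483,.284,.30],vel=.15)
ob=robot.observe(); print(ob["time"],ob["ft_force"])
cv2.imwrite("pics/w3.png",robot.grab_frame("wrist"))
cw=robot.get_calibration("wrist"); np.savez("w3cal.npz",**cw)
cv2.imwrite("pics/s3.png",robot.grab_frame("side"))
```

```text
[ 17.08147429  -0.5622908    1.57681871  92.13910951   0.
 -10.91852571]
8.125
True 9.5917 [0.48362415 0.28386643 0.1800946 ] [ 1.66027926 -1.02788763  4.14479885]
11.275 [-0.1217145  -0.51883924 -0.77177717]
```

View pics/w3.png

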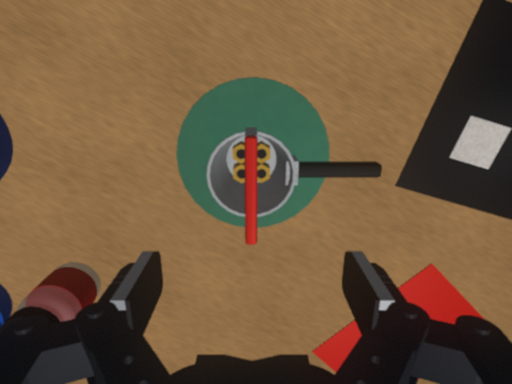

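View pics/s3.png

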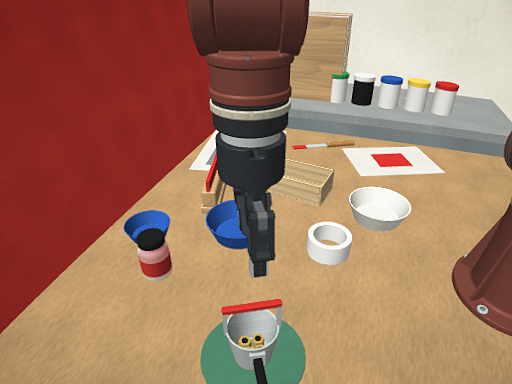

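The pail stands free and upright on the mat. The wrist view shows the bar at x=251 and the handle from (298,170) to (380,170). Next I measure the handle line and check the grasp path.

Run:
```python
from h import *
w=dict(np.load("w3cal.npz")); w={k:(float(v) if v.ndim==0 else v) for k,v in w.items()}
H=back(w,[(380,170),(300,170)],.062); d=H[0]-H[1]; print(H,np.degrees(np.arctan2(d[1],d[0])))
B=back(w,[(251,133),(251,241)],.131);print(B,B.mean(0),np.linalg.norm(B[0]-B[1]))
print("pred end",np.array([.483,.284,.062])+u(118)*.131)
M=[.483,.284,.004]
for g in (.075,.085):
 for dip in (32,36):
  p,o=handle_pose(M,118,0,g=g,dip=dip,flip=-1); z=Ro.from_euler("xyz",o,degrees=True).apply(Z)
  print(g,dip,p.round(3),robot.ik(p,o),robot.ik(p-.1*z+.12*Z,o))
```

```text
[[0.4205028  0.39661217 0.062     ]
 [0.45792522 0.3261881  0.062     ]] 117.9855867762652
[[0.43944358 0.26095673 0.131     ]
 [0.51900121 0.30323502 0.131     ]] [0.4792224  0.28209588 0.131     ] 0.09009366911866519
pred end [0.42149923 0.39966613 0.062     ]
0.075 32 [0.426 0.391 0.083] [ 47.89740739  38.20118002   8.35133508  88.72521073 -52.88468047
 -55.66626696] [ 54.59861037  41.29608602  30.4454845  114.77211783 -49.31411921
 -46.62211889]
0.075 36 [0.427 0.389 0.086] [ 46.95824596  34.20907453   5.20567471  85.08876991 -49.91876677
 -59.69718782] [ 53.47237668  36.81982549  27.24859759 111.05212765 -46.91781285
 -50.97617932]
0.085 32 [0.422 0.399 0.083] [ 48.73057709  39.45527077  10.00621296  90.08149088 -52.48006088
 -54.4648463 ] [ 55.3343894   42.89883053  32.60554132 116.01687302 -48.88197621
 -45.71261443]
0.085 36 [0.423 0.398 0.086] [ 47.80404217  35.41528819   6.76853043  86.3540165  -49.56738034
 -58.50662054] [ 54.22530554  38.34531267  29.25490704 112.21865119 -46.53039551
 -50.03437653]
```

Run:
```python
from h import *
M=[.482,.283,.004]
p,o=handle_pose(M,118,0,g=.078,dip=34,flip=-1); z=Ro.from_euler("xyz",o,degrees=True).apply(Z)
robot.move_pose(p-.09*z+.12*Z,o); print(robot.observe()["time"])
print(robot.line_to(p-.09*z,vel=.15,guard=10))
print(robot.line_to(p,vel=.1,guard=8)); print(robot.observe()["time"],robot.observe()["ft_force"])
robot.set_gripper(0); ob=robot.observe(); print(ob["time"],ob["gripper_width"],ob["ft_force"],ob["tool_pos"],p)
cv2.imwrite("pics/s4.png",robot.grab_frame("side"))
```

```text
12.2917
False
False
14.2917 [-0.66927305  0.79094659 -0.22462689]
14.9417 0.01276107934606561 [0.02112005 1.3485361  1.13981708] [0.42437933 0.39145529 0.0842973 ] [0.4243639  0.39139774 0.08419642]
```

View pics/s4.png

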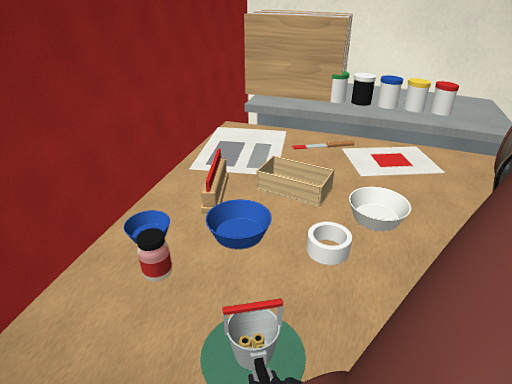

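The gripper holds the handle at 12.8 mm on the 14 mm bar, and the pail hasn't shifted. I'll lift slightly and check for sag.

Run:
```python
from h import *
p=robot.observe()["tool_pos"]
robot.line_to(p+[0,0,.12],vel=.12)
ob=robot.observe(); print(ob["time"],ob["gripper_width"],ob["ft_force"],ob["torque"],ob["tool_pos"])
im=robot.grab_frame("side"); cv2.imwrite("pics/s5.png",cv2.resize(im[190:384,150:350],None,fx=3,fy=3))
```

```text
16.1417 0.012834972260083479 [ 0.39915037 -0.01089963 -4.48861414] [ 1.5041553   0.77897035 -0.01567267] [0.42409068 0.39118506 0.20323345]
```

View pics/s5.png

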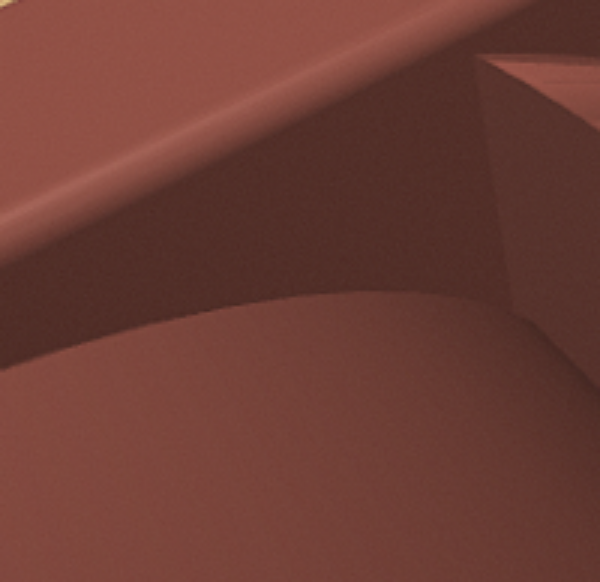

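The arm blocks the side view, so I'll use the wrist camera, which moves with the tool, and the top camera.

Run:
```python
from h import *
w=robot.get_calibration("wrist"); a=robot.grab_frame("wrist"); 
ob=robot.observe(); p,rt=ob["tool_pos"],ob["tcp_rot"]
# predicted outline assuming no slip: invert grasp
pp,o=handle_pose([0,0,0],118,0,g=.078,dip=34,flip=-1)
P=p-pp; h=u(118); s=np.cross(Z,h)
for q,zz in ((.043,.075),(.032,0)): 
    for k in proj(w,circ(P[0],P[1],P[2]+zz,q)): cv2.circle(a,tuple(int(x) for x in k),1,(0,255,0),-1)
for k in proj(w,[P+Z*.122+s*.0455,P+Z*.122-s*.0455,P+h*.131+Z*.05]): cv2.circle(a,tuple(int(x) for x in k),3,(255,0,255),-1)
b=robot.grab_frame("top")
cv2.imwrite("pics/w6.png",a); cv2.imwrite("pics/t6.png",cv2.resize(b[100:340,0:256],None,fx=2.3,fy=2.3)); print(P)
```

```text
[0.48173396 0.28278307 0.1230513 ]
```

View pics/w6.png

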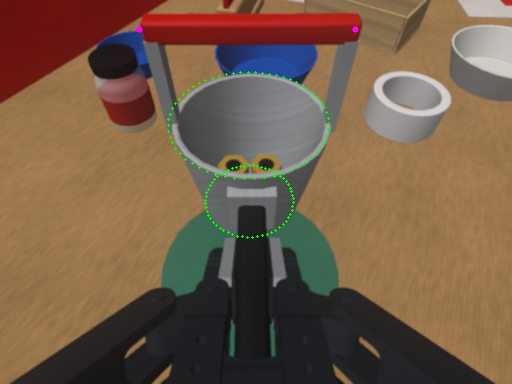

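View pics/t6.png

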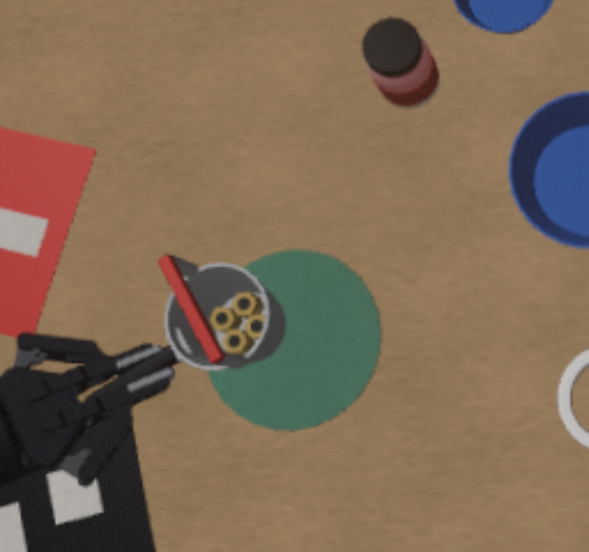

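Sag is under 1° (the bar ends match the prediction within about 2 px), and the nuts are all still in the pail. Now I plan the pour.

```bash
cat > pourplan.py <<'E'
from h import *
BOWL=np.array([.620,-.024,0])
def pose(hy,th,lz,off=.03):
    L=BOWL+u(hy)*off+Z*lz
    return handle_pose(P_for_lip(L,hy,th),hy,th,g=.078,dip=34,flip=-1)
A=handle_pose([.56,.15,.15],95,10,g=.078,dip=34,flip=-1)
HY=66
ths=[45,55,65,73,80,86,92,98,104,110,116,122,127]
lz=lambda th: np.interp(th,[45,80],[.125,.085])
E
python3 - <<'E'
from pourplan import *
print(robot.ik(*A))
Q=[robot.ik(*pose(HY,t,lz(t))) for t in ths]
for t,q in zip(ths,Q): print(t,None if q is None else q.round(0))
import fk; v=np.load("fk.npy"); fk.sg=v[0]
q0=robot.observe()["q"]; qa=robot.ik(*A)
for a,b in((q0,qa),(qa,Q[0])):
  for f in (0,.25,.5,.75,1):
    c=fk.chain(v[1:],a+(np.array(b)-a)*f); print(f,c[4].round(3),"dip",np.degrees(np.arcsin(-c[5][2])).round(1))
E
```

```text
[ 27.24569659  30.31410053  20.64391153 101.73648701 -41.74361927
 -59.50991642]
45 [  1.  28.  25.  92. -10. -64.]
55 [ -3.  20.  16.  86.  -1. -69.]
65 [ -9.  13.   7.  82.   9. -75.]
73 [-14.   8.   2.  80.  17. -79.]
80 [-18.   6.  -2.  79.  24. -84.]
86 [-22.   5.  -4.  80.  30. -88.]
92 [-26.   4.  -6.  81.  36. -92.]
98 [-29.   5.  -7.  82.  42. -97.]
104 [ -33.    7.   -8.   85.   47. -103.]
110 [ -36.   10.   -7.   88.   52. -110.]
116 [ -39.   15.   -6.   93.   57. -118.]
122 [ -41.   20.   -3.  100.   61. -127.]
127 [ -43.   26.   -1.  107.   63. -137.]
0 [0.424 0.391 0.203] dip 34.0
0.25 [0.459 0.362 0.214] dip 36.4
0.5 [0.493 0.33  0.226] dip 38.9
0.75 [0.523 0.295 0.238] dip 41.5
1 [0.551 0.257 0.25 ] dip 44.0
0 [0.551 0.257 0.25 ] dip 44.0
0.25 [0.58  0.222 0.242] dip 52.5
0.5 [0.611 0.186 0.238] dip 61.2
0.75 [0.644 0.149 0.239] dip 70.1
1 [0.678 0.107 0.246] dip 79.0
```

Run:
```python
from pourplan import *
robot.move_pose(*A); robot.move_pose(*pose(HY,45,lz(45))); print(robot.observe()["time"])
for t in (55,65):
    p,o=pose(HY,t,lz(t)); d=np.linalg.norm(p-robot.observe()["tool_pos"]); robot.line_to(p,vel=d/.6,rotation=o)
ob=robot.observe(); print(ob["time"],ob["gripper_width"],ob["ft_force"])
cv2.imwrite("pics/t7.png",robot.grab_frame("top")); im=robot.grab_frame("side"); cv2.imwrite("pics/s7.png",cv2.resize(im[100:300,100:350],None,fx=3,fy=3))
```

```text
17.75
19.2333 0.013262923187243418 [-0.36400494 -0.28680632 -4.00835128]
```

View pics/t7.png

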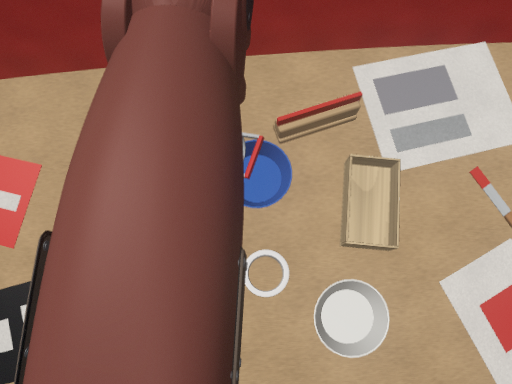

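View pics/s7.png

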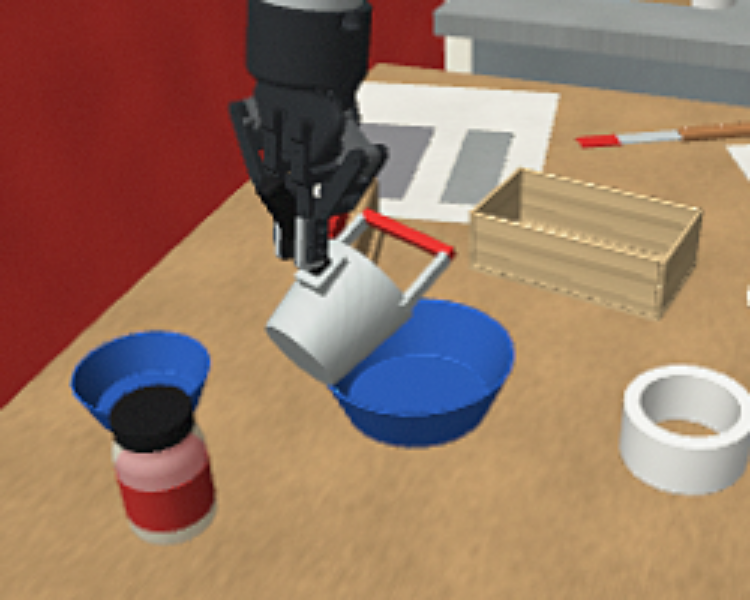

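The pail is tilted 65° with its lip over the bowl's near-left part. I'll check the predicted bar against the top picture, bar ends (248,178) and (262,137), before tipping further.

Run:
```python
from pourplan import *
c=robot.get_calibration("top"); th=65;h=u(HY);s=np.cross(Z,h)
L=BOWL+h*.03+Z*lz(th);P=P_for_lip(L,HY,th); R0=Ro.from_rotvec(np.cross(-h,-Z)*np.radians(th))
print(proj(c,[P+R0.apply(Z*.127+k*.0455*s) for k in(1,-1)]), proj(c,[L]))
print(proj(robot.get_calibration("side"),[L]+[P+R0.apply(Z*.122+k*.0455*s) for k in(1,-1)]))
```

```text
[[247.38731204 178.2746497 ]
 [262.88494265 136.45183279]] [[242.48711142 161.639721  ]]
[[228.48794884 204.24202178]
 [250.26365051 184.63919522]
 [221.10464141 171.21020928]]
```

The prediction matches within 1 px. Pouring now.

Run:
```python
from pourplan import *
def go(t,T):
    p,o=pose(HY,t,lz(t)); d=np.linalg.norm(p-robot.observe()["tool_pos"]); robot.line_to(p,vel=d/T,rotation=o)
for t in ths[3:-4]: go(t,.5)
f=[cv2.resize(robot.grab_frame("side")[100:300,100:350],None,fx=1.5,fy=1.5)]
for t in ths[-4:]: 
    go(t,.5)
    if t in(116,127): f.append(cv2.resize(robot.grab_frame("side")[100:300,100:350],None,fx=1.5,fy=1.5))
ob=robot.observe(); print(ob["time"],ob["gripper_width"],ob["ft_force"])
robot.pause(.5); f.append(cv2.resize(robot.grab_frame("side")[100:300,100:350],None,fx=1.5,fy=1.5))
cv2.imwrite("pics/s8.png",np.vstack([np.hstack(f[:2]),np.hstack(f[2:])])); cv2.imwrite("pics/t8.png",robot.grab_frame("top"))
print(robot.observe()["ft_force"],robot.observe()["time"])
```

```text
25.9333 0.01322955404875357 [-0.30737097  0.42851608 -2.00427757]
[ 0.37491415 -0.36257646 -2.67023503] 26.5333
```

View pics/s8.png

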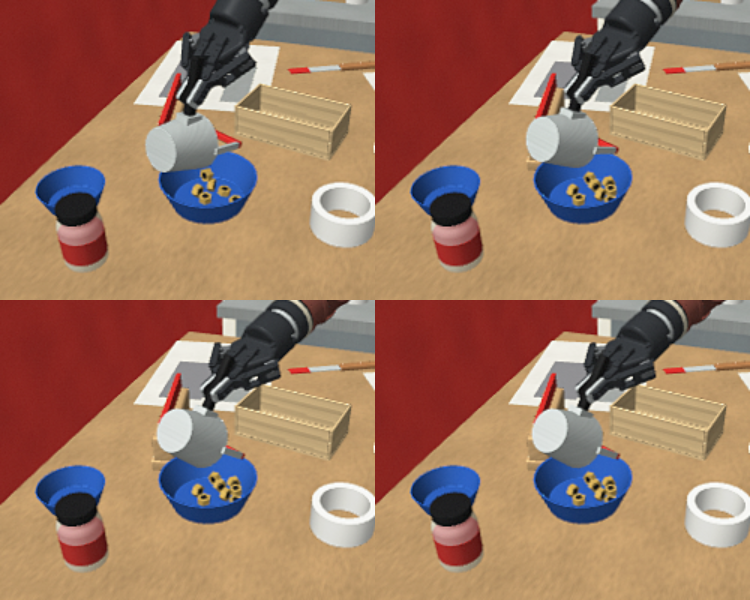

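View pics/t8.png

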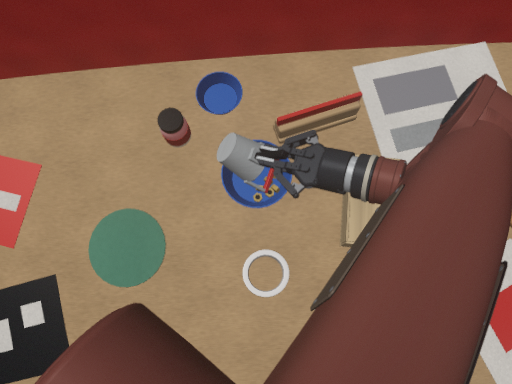

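The nuts are in the bowl and the load dropped by about 1.3 N, which matches 8 × 17 g. Before righting the pail I'll count them.

Run:
```python
from pourplan import *
for t,dz in ((116,.02),(100,.05),(80,.08),(60,.1)):
    p,o=pose(HY,t,lz(t)+dz); d=np.linalg.norm(p-robot.observe()["tool_pos"]); robot.line_to(p,vel=d/.6,rotation=o)
    if t==100:
        f=robot.grab_frame("side"); cv2.imwrite("pics/s9.png",cv2.resize(f[170:260,190:290],None,fx=6,fy=6,interpolation=cv2.INTER_CUBIC))
cv2.imwrite("pics/w9.png",robot.grab_frame("wrist"))
t=robot.grab_frame("top"); cv2.imwrite("pics/t9.png",cv2.resize(t[120:230,200:310],None,fx=5,fy=5,interpolation=cv2.INTER_CUBIC))
ob=robot.observe(); print(ob["time"],ob["ft_force"])
```

```text
29.65 [-0.65204707 -0.24468906 -2.30944446]
```

View pics/s9.png

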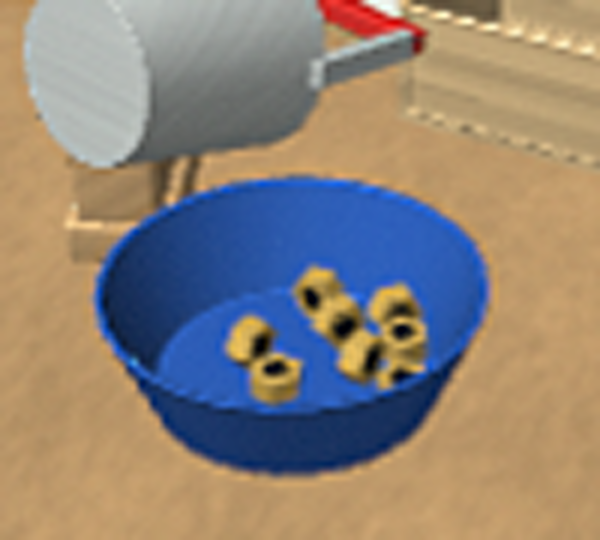

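View pics/w9.png

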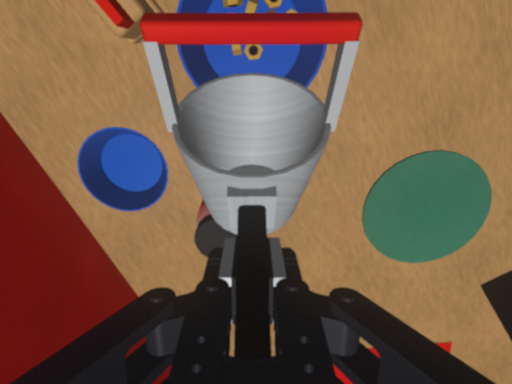

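View pics/t9.png

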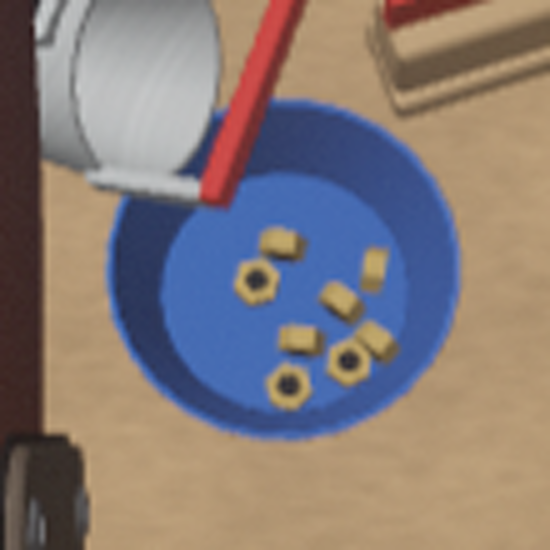

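The top crop shows eight nuts in the bowl: (282,243), (257,281), (375,268), (342,300), (300,340), (377,340), (349,362) and (289,385). The pail is empty and hasn't slipped in the grip (bar at the same wrist pixels). Back to the mat.

Run:
```python
from pourplan import *
robot.move_pose(*A); 
M=np.array([.482,.283,.004])
p,o=handle_pose(M,118,0,g=.078,dip=34,flip=-1)
robot.move_pose(p+[0,0,.10],o); print(robot.observe()["time"])
robot.line_to(p+[0,0,.012],vel=.1)
g=robot.line_to(p-[0,0,.004],vel=.02,guard=3); ob=robot.observe(); print(g,ob["time"],ob["tool_pos"]-p,ob["ft_force"])
im=robot.grab_frame("wrist"); cv2.imwrite("pics/w10.png",im)
```

```text
31.225
True 32.8667 [ 7.16269519e-06 -1.34803756e-04 -1.64258295e-04] [-0.26458315 -0.33082554  4.43332459]
```

View pics/w10.png

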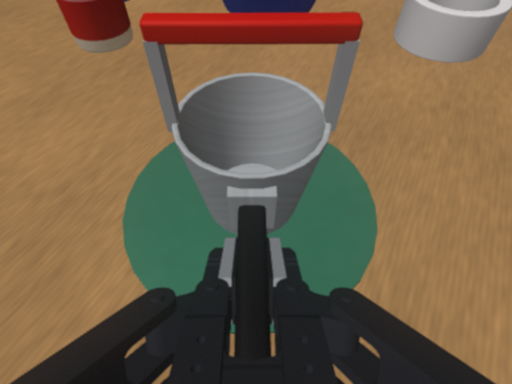

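The pail touched down at the expected height, centred on the mat. Now I release and back straight off.

Run:
```python
from h import *
robot.set_gripper(.085)
ob=robot.observe(); z=Ro.from_euler("xyz",ob["tcp_rot"],degrees=True).apply(Z)
robot.line_to(ob["tool_pos"]-.11*z,vel=.12); p=robot.observe()["tool_pos"]
robot.line_to(p+[0,0,.12],vel=.15)
robot.goto_joints([75,0,0,90,0,77]); robot.pause(.5)
print(robot.observe()["time"],robot.observe()["tool_pos"])
cv2.imwrite("pics/s11.png",robot.grab_frame("side")); cv2.imwrite("pics/t11.png",robot.grab_frame("top"))
```

```text
38.0083 [0.01733908 0.56530031 0.30947347]
```

View pics/s11.png

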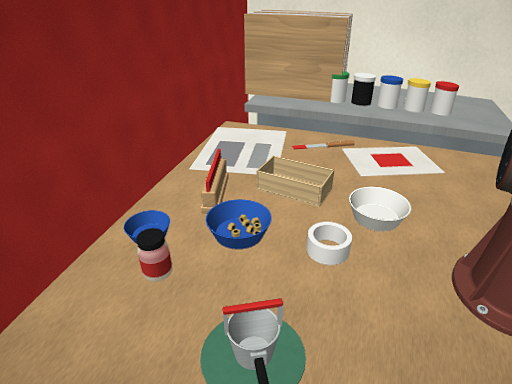

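View pics/t11.png

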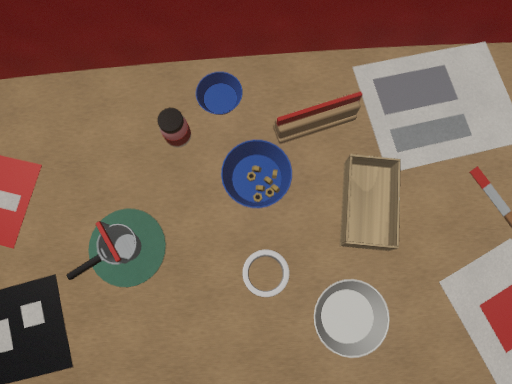

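The pail stands empty and upright on the mat. The bowl (257,175), tape (266,273), ink (173,125) and squeegee (318,118) are where they were. Handing in.

Run:
```python
from plant import robot
print(robot.job_done(), robot.observe()["time"])
```

```text
the job is handed in; nothing more can be done
the job is handed in; nothing more can be done
```

The job is done and handed in at about 38 s on the robot's clock (limit 64 s); no verdict was reported.

I lifted the pail out of the caddy by its red bar, stood it on the green mat and let go. I then took it by the black handle and poured the nuts into the larger blue bowl, with the lip set about 35 mm above the rim. Finally I stood the pail back on the mat, released it and moved the arm clear.

**Last checks:**
- **Nuts:** the top picture showed eight nuts in the bowl, the wrist picture showed the pail empty, and the load fell by about 1.3 to 2 N (noisy), against the 1.3 N expected for eight nuts.
- **Final positions:** the pail stands upright within the mat, and by eye the bowl, tape, ink jar and squeegee are at the same pixels as at the start.
- **Disagreements:** fitted sizes differed from those given by up to about 2 mm, and the wrist measurement put the pail 3–4 mm from where I had placed it. The pail sagged under 1° when lifted by the handle. None of these affected the job, and no check failed.

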